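# Unlock and open the test kiln

## Robot

A 6-joint arm with a two-finger parallel gripper is mounted at the origin on the work surface. World frame = base frame: x ahead of the robot, y to its left, z up, the work surface at z = 0. Lengths are in m, angles in rad, forces in N, time in s.
With the tool pointing down it reaches from about 0.35 to 0.925 m from the base axis. Payload 6.4 kg.
Tool frame: the origin (TCP) lies midway between the tips of the shut fingers; the grasp point (between the pads) lies 19 mm behind it; z points along the fingers, y is the line along which they close (so a half turn about z gives the same grasp; the last joint's range is limited). The gripper opens to 94 mm and grips with 3 to 60 N. Pads are 16 mm wide; open, the fingers measure 119 mm over their backs; the gripper's body (75 mm by 177 mm) begins 78 mm behind the grasp point.
Start: joints at [1.083, 0.245, 1.558, -0, 1.339, -0.174], TCP at [0.201, 0.618, 0.205] pointing down, gripper open.
Joint ranges: [-3.13, 3.13], [-1.02, 2.26], [0.13, 2.54], [-0.95, 4.09], [0.21, 2.88], [-2.74, 2.74]. Speed limits (rad/s): [2.57, 2.57, 3.14, 3.14, 3.14, 3.14].

## Interface

Orientations are given as a unit quaternion [x, y, z, w].
In Python, from workcell import r gives the robot as it stands. The module is installed in compiled form; this text tells all that it offers.
- The arm moves only by the shell command python3 -m creep 'ROWS' [FORCE]. ROWS is JSON, a list of rows, each a list of 7 numbers: the shift along the tool's x, y, z each as a share of 0.04 m, from -1 to 1, then the turn, a rotation vector about the tool's x, y, z each as a share of 0.15 rad, from -1 to 1, then the finger opening in mm, from 0 to 94. In form: [[x, y, z, rx, ry, rz, gripper], ...]. A call has exactly 10 rows; each row shifts and turns the commanded pose from where the row before left it, along the tool's axes as they then stand; what a row does not reach is not made up. A row lasts 1/8 s, in which the tool goes at most 62.5 mm and 10.7 degrees, less where a joint would pass 70% of its speed; a pose out of reach is approached as far as the arm can. A call with a number of a shift or a turn outside -1 to 1 is refused whole. A call with a gripper value outside its range is refused whole. The fingers move at their own pace and stop on an object; FORCE is the grip in N (left out, the last holds). Time passes only in rows, so rows that do not move let the fingers close, or fill a call up. It gives the time, the measured TCP pose, the force, the opening and the grip force at its end, in the units of the state.
- r.observe(): the state, without advancing time (a new reading comes with each control period).
- r.snapshot(name): name is "scene" or "top" or "wrist"; returns the picture (420x560x3 uint8, red, green, blue); there is no depth.
- r.calibration(name): a dict with "mtx" (3x3 intrinsics, pixels), "distortion" ([k1, k2, p1, p2, k3] as OpenCV has them; the pictures are not rectified), "extrinsics" (4x4, takes a point from camera to world coordinates). Camera axes: x right, y down, z forward; pixel columns grow to the right and rows downward; lengths in m; the calibration is good to about 2 mm. A picture is of the moment at which its call begins: read the wrist's pose just before it. calibration takes no time and is no camera call; for the wrist camera it gives the pose at the moment of the call.
- r.sign_off(): hands the job in; it is judged then, once.
The state is a dict: "time": time; "qpos": joint angles; "dq": joint speeds; "joint_efforts": joint torques, N m; "tool_pos": TCP position; "tcp_rot": TCP orientation; "wrist_force": force on the tool from outside, world axes, zero at the start; "torque": the same for the moment, N m; "width": finger opening in m; "gripper_force": force on a finger pad.
Only numpy, scipy, OpenCV 4.12 (cv2) and the standard library are available. Lean on these libraries where they do the work, as an engineer would, in place of code of your own. Each camera call takes 0.05 s, during which the arm holds its last target. There are 200 camera calls.

## Task

The cold test kiln has finished its programme: on its console press the blue, then the yellow, then the green key, one at a time and each fully down, and never the red one. Then, with the orange release knob still home, tug the kiln's lid up by its handle to learn whether it is caught; if it is, let the lid down, push the knob fully to the left to free it, and go back to the handle. Lift the lid about 50 degrees and finish while holding it open there with the gripper, leaving the cup, the jar and the yellow rib undisturbed.

Things in the scene. Friction and masses are not known exactly. Their poses are not given: they have to be found in the camera images.
- key_blue_top (a point): centre of the top face of the round blue key, 28 mm across, in a grey collar 44 mm across and 12 mm high; the key stands 10 mm proud of its collar. Four such keys, in any order, sit in a 60 by 64 mm rectangle on a fixed white console, top 50 mm above the table; its place and yaw vary
- key_yellow_top (a point): centre of the top face of the round yellow key, 28 mm across, in a grey collar 44 mm across and 12 mm high; the key stands 10 mm proud of its collar. Four such keys, in any order, sit in a 60 by 64 mm rectangle on a fixed white console, top 50 mm above the table; its place and yaw vary
- key_green_top (a point): centre of the top face of the round green key, 28 mm across, in a grey collar 44 mm across and 12 mm high; the key stands 10 mm proud of its collar. Four such keys, in any order, sit in a 60 by 64 mm rectangle on a fixed white console, top 50 mm above the table; its place and yaw vary
- key_red_top (a point): centre of the top face of the round red key, 28 mm across, in a grey collar 44 mm across and 12 mm high; the key stands 10 mm proud of its collar. Four such keys, in any order, sit in a 60 by 64 mm rectangle on a fixed white console, top 50 mm above the table; its place and yaw vary
- key_blue (a joint): how far the blue key is pressed, m; 0 up, 0.006 fully down at 5 N, counts as pressed beyond 0.004; springs back
- key_yellow (a joint): how far the yellow key is pressed, m; 0 up, 0.006 fully down at 5 N, counts as pressed beyond 0.004; springs back
- key_green (a joint): how far the green key is pressed, m; 0 up, 0.006 fully down at 5 N, counts as pressed beyond 0.004; springs back
- key_red (a joint): how far the red key is pressed, m; 0 up, 0.006 fully down at 5 N, counts as pressed beyond 0.004; springs back
- kiln: cold electric bench kiln, fixed, green steel box with pale lid, 240 (x, depth) by 280 (y, width) by 150 mm high; origin under its centre, front faces its -x (the robot), +y is to its left as the robot sees it. A grey latch case (60 by 110 mm, top 125 mm above the table) sticks out of the front's left part; in it, unseen, a bolt may or may not hold the lid's strike. Place and yaw vary
- lid_handle (a point): middle of the black bar handle on the lid: round bar 11 mm thick, 100 mm long along the kiln's y, axis 35 mm above the lid's top face and 216 mm above the table when shut, set 80 mm in front of and 35 mm to the right (kiln -y) of the kiln's centre; posts 85 mm apart, clear in between. The point turns with the lid
- lid_hinge (a point): point on the lid's hinge line (along the kiln's y, on the far top edge, 151 mm above the table) level with the handle's middle; the handle lies 200 mm in front of it and 65 mm above it when the lid is shut
- lid (a joint): lid angle, rad: 0 shut, grows as the front edge rises, stop at 1.25. The lid (240 by 280 by 30 mm, about 0.55 kg, some 2 to 4 N at the handle) always falls shut if let go. With the bolt in place it rises freely only to about 0.04 to 0.05 (10 mm at the handle) and stops dead; if not caught it just keeps rising
- slide_knob (a point): centre of the top of the orange release knob, 16 by 16 mm, standing 28 mm proud of the latch case's top (knob top 154 mm above the table), 160 mm in front of and 85 mm to the left of the kiln's centre when home; 32 mm of free space between it and the lid's front edge
- slide (a joint): travel of the orange release knob, m: 0 home, grows towards the kiln's +y, stop at 0.022. About 2.5 to 4 N moves it and it stays where left. It always starts home, whether the lid is caught or not; pushed to the stop it takes the bolt off the strike, for good. It moves badly while the lid is pulled up against the bolt
- cup: loose terracotta cup, 72 mm across, 80 mm high, origin under its centre; leave alone
- jar: loose clear jar with a white lid, 64 mm across, 70 mm high, origin under its centre; leave alone
- rib: loose yellow potter's rib, flat, 70 by 90 by 8 mm, origin under its centre; leave alone

How it is judged:
By the outcome, as a careful person would: the job done as asked, in the order asked, and still so for the second after the job is handed in, while the arm keeps its last pose, push and grip.
It also fails if it takes over 69 s, if anything falls off the work surface, if the arm or the gripper's body presses on something with over 40 N, if the wrist force passes 120 N, or if a joint passes its speed limit or range.

## Working session

There is one attempt and no reset: what is moved stays moved. The work goes in short steps, Python scripts to look and compute and a shell command to move; the robot and the scene stay as the last step left them, time stands still between calls to the robot, and variables do not carry over. Pictures are saved under pics/ and viewed, at most 10 in all, crops included, and the job is handed in when it is done.

```bash
mkdir -p pics; python3 - <<'E'
from workcell import r
import cv2
for n in("scene","top"):
    cv2.imwrite(f"pics/{n}0.png",r.snapshot(n)[:,:,::-1])
    c=r.calibration(n);print(n,c["mtx"],c["distortion"],c["extrinsics"])
s=r.observe();print(s)
E
```

```text
scene [[401.84150319   0.         278.08859979]
 [  0.         401.84150319 213.29159536]
 [  0.           0.           1.        ]] [-0.04833708  0.          0.          0.          0.        ] [[-0.81211778  0.45675153 -0.36310157  0.93007148]
 [ 0.58337793  0.64797692 -0.4896898   0.43381119]
 [ 0.01161488 -0.60951123 -0.79269234  0.93760554]
 [ 0.          0.          0.          1.        ]]
top [[468.65667987   0.         277.68075545]
 [  0.         468.65667987 206.92613957]
 [  0.           0.           1.        ]] [0.03460229 0.         0.         0.         0.        ] [[ 3.04714715e-02 -9.78543245e-01  2.03775873e-01  3.40779636e-01]
 [-9.99520094e-01 -3.09679789e-02  7.52500426e-04 -6.15839938e-02]
 [ 5.57417272e-03 -2.03701009e-01 -9.79017276e-01  1.23375332e+00]
 [ 0.00000000e+00  0.00000000e+00  0.00000000e+00  1.00000000e+00]]
{'time': 0.1, 'qpos': array([ 1.08289748e+00,  2.45737623e-01,  1.55887863e+00,  1.65227860e-05,
        1.33866786e+00, -1.74066556e-01]), 'dq': array([ 0.00151473, -0.00151111, -0.00349228,  0.00023225, -0.00084397,
       -0.00017325]), 'joint_efforts': array([-4.22985213e-04, -4.16913056e+01, -3.15524805e+01,  6.86643552e-02,
        3.09869112e-02, -3.65710969e-05]), 'tool_pos': array([0.20037684, 0.61778857, 0.20446701]), 'tcp_rot': array([ 1.56274817e-01,  9.87713251e-01, -7.97215633e-04, -2.82441342e-04]), 'wrist_force': array([ 0.05394605, -0.60015326,  0.54930049]), 'torque': array([ 0.013574  , -0.03143096,  0.04465465]), 'gripper_force': 0.0, 'width': 0.09391598463262164}
```

View pics/top0.png

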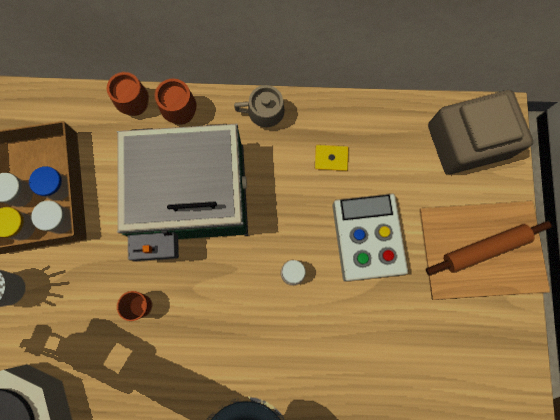

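View pics/scene0.png

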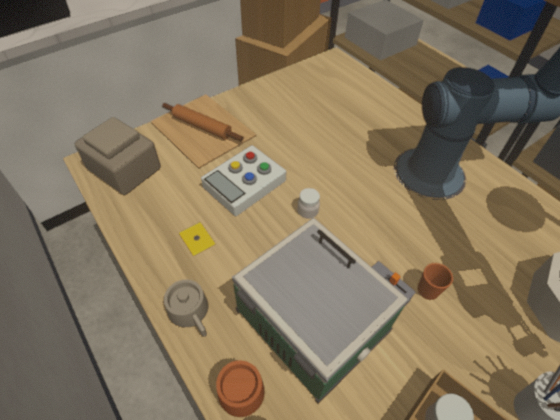

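Top view: blue key (359,235), yellow (385,232), green (362,259), red (388,256), knob (147,249), handle (192,206), jar (293,271), cup (134,305). Scene view shows the same, with handle (333,248) and knob (396,279).

```bash
cat >h.py <<'E'
import numpy as np,cv2
from workcell import r
def ray(n,uv,z,c=None):
    c=c or r.calibration(n);T=c["extrinsics"]
    p=cv2.undistortPoints(np.array([[uv]],float),c["mtx"],np.array(c["distortion"]))[0,0]
    d=T[:3,:3]@[p[0],p[1],1];o=T[:3,3];return o+d*(z-o[2])/d[2]
def blob(im,uv,lo,hi,R=16):
    u,v=uv;hsv=cv2.cvtColor(im,cv2.COLOR_RGB2HSV)[v-R:v+R,u-R:u+R]
    m=cv2.inRange(hsv,lo,hi);n,l,s,c=cv2.connectedComponentsWithStats(m)
    if n<2:return None
    k=1+np.argmax(s[1:,4]);return c[k]+[u-R,v-R],s[k,4]
E
python3 - <<'E'
from h import *
G={"top":dict(blue=(359,235),yellow=(385,232),green=(362,259),red=(388,256),knob=(147,249),handle=(192,206)),
"scene":dict(blue=(249,177),yellow=(235,167),green=(264,168),red=(250,157),knob=(396,279),handle=(333,248))}
C=dict(blue=((100,120,50),(130,255,255),.072),yellow=((20,130,90),(33,255,255),.072),green=((45,120,50),(85,255,255),.072),red=((0,150,70),(6,255,255),.072),knob=((5,190,120),(16,255,255),.154),handle=((0,0,0),(180,255,45),.216))
for n in G:
    im=cv2.imread(f"pics/{n}0.png")[:,:,::-1].copy()
    for k,uv in G[n].items():
        lo,hi,z=C[k];b=blob(im,uv,lo,hi,28 if k=="handle" else 11)
        if b: print(n,k,b[0].round(1),b[1],ray(n,b[0],z).round(4))
t=lambda uv,z:ray("top",uv,z).round(4)
print("lid corners top", [t(p,.181) for p in((118,132),(238,125),(242,226),(120,233))])
print("handle ends",t((168,206),.216),t((216,205),.216))
print("jar",t((293,271),.07),"cup",t((134,300),.08))
a=cv2.imread("pics/top0.png")
cv2.imwrite("pics/c1.png",np.hstack([cv2.resize(a[185:275,105:255],None,fx=2.6,fy=3,interpolation=2)[:, :390],cv2.resize(cv2.imread("pics/scene0.png")[215:320,300:430],(390,270),interpolation=2)]))
E
```

```text
top blue [359.  234.1] 96 [ 0.5195 -0.2662  0.072 ]
top yellow [384.1 231.2] 104 [ 0.5289 -0.3288  0.072 ]
top green [362.5 257.9] 100 [ 0.4603 -0.2745  0.072 ]
top red [388.  255.1] 97 [ 0.4694 -0.3376  0.072 ]
top knob [145.6 248.3] 38 [0.4587 0.24   0.154 ]
top handle [194.8 230.6] 298 [0.4939 0.119  0.216 ]
scene blue [248.8 175.6] 39 [ 0.5226 -0.2633  0.072 ]
scene yellow [234.8 164.8] 52 [ 0.5326 -0.3245  0.072 ]
scene green [263.9 165.9] 28 [ 0.4638 -0.2706  0.072 ]
scene red [249.6 155. ] 40 [ 0.4736 -0.3336  0.072 ]
scene knob [395.5 276.8] 30 [0.4622 0.2434 0.154 ]
lid corners top [array([0.7283, 0.3209, 0.181 ]), array([0.7557, 0.0395, 0.181 ]), array([0.5131, 0.019 , 0.181 ]), array([0.4886, 0.2928, 0.181 ])]
handle ends [0.547  0.1818 0.216 ] [0.5527 0.076  0.216 ]
jar [ 0.4229 -0.1033  0.07  ] cup [0.3419 0.2771 0.08  ]
```

View pics/c1.png

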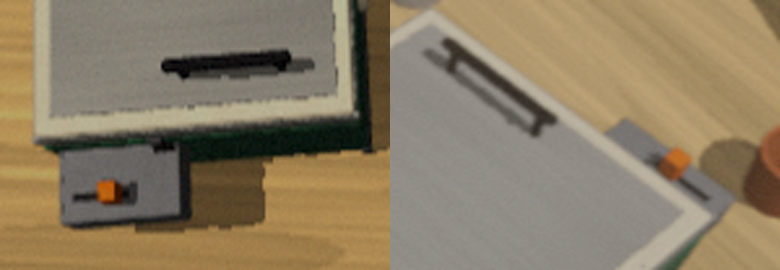

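The crop confirms the knob is home in its slot and the handle is clear. Kiln yaw is about 0.09 and its centre is near (0.625, 0.17). First move: raise, align the tool with the kiln and shut the fingers.

```bash
cat >>h.py <<'E'
from scipy.spatial.transform import Rotation as Ro
YAW=0.09
def want(yaw=YAW): # tool y along kiln x, z down
    y=np.array([np.cos(yaw),np.sin(yaw),0]);z=np.array([0,0,-1.]);return Ro.from_matrix(np.c_[np.cross(y,z),y,z])
def go(*targets,yaw=YAW):
    s=r.observe();R=Ro.from_quat(s["tcp_rot"]);p=s["tool_pos"]
    print("t",round(s["time"],2),"p",p.round(4),"F",s["wrist_force"].round(1),"turn/.15",((R.inv()*want(yaw)).as_rotvec()/.15).round(2))
    for t in targets:
        print(" ->",t,"units",((R.inv().apply(np.array(t)-p))/.04).round(2));p=np.array(t)
E
python3 -m creep '[[0,0,-0.25,0,0,0.78,0],[0,0,-0.25,0,0,0.78,0],[0,0,-0.25,0,0,0.78,0],[0,0,-0.25,0,0,0.78,0],[0,0,-0.25,0,0,0.78,0],[0,0,-0.25,0,0,0.78,0],[0,0,-0.25,0,0,0.78,0],[0,0,-0.25,0,0,0.78,0],[0,0,-0.25,0,0,0.78,0],[0,0,-0.25,0,0,0.78,0]]'
python3 -c "
from h import *
go((.44,.15,.30),(.44,-.27,.22));print(r.observe()['qpos'].round(2))"
```

```text
time: 1.35
tool_pos: [0.2005, 0.618, 0.3051]
tcp_rot: [0.677, 0.736, -0.001, 0.0]
wrist_force: [0.2, -0.0, -0.2]
width: 0.0006
gripper_force: 0.0
t 1.35 p [0.2005 0.618  0.3051] F [ 0.2 -0.  -0.2] turn/.15 [-0.    0.01 -0.05]
 -> (0.44, 0.15, 0.3) units [-12.16   5.     0.14]
 -> (0.44, -0.27, 0.22) units [-10.46  -0.87   2.01]
[1.08 0.18 1.45 0.   1.51 1.  ]
```

```bash

python3 -m creep '[[-1,0.45,0,0,0,0,0],[-1,0.45,0,0,0,0,0],[-1,0.45,0,0,0,0,0],[-1,0.45,0,0,0,0,0],[-1,0.45,0,0,0,0,0],[-1,0.45,0,0,0,0,0],[-1,0.45,0,0,0,0,0],[-1,0.45,0,0,0,0,0],[-1,0.45,0,0,0,0,0],[-1,0.45,0,0,0,0,0]]'
python3 -c "
from h import *
cv2.imwrite('pics/w1.png',r.snapshot('wrist')[:,:,::-1])
print(r.calibration('wrist')['extrinsics'].round(3))
go((.44,-.25,.20))"
```

```text
time: 2.6
tool_pos: [0.415, 0.234, 0.3051]
tcp_rot: [0.676, 0.737, -0.0, -0.0]
wrist_force: [1.0, 0.3, -0.1]
width: 0.0005
gripper_force: 0.0
[[ 0.997  0.08   0.019  0.41 ]
 [ 0.083 -0.97  -0.23   0.297]
 [-0.     0.231 -0.973  0.483]
 [ 0.     0.     0.     1.   ]]
t 2.65 p [0.417  0.2307 0.305 ] F [ 2.  -1.1  0.2] turn/.15 [ 0.    0.02 -0.05]
 -> (0.44, -0.25, 0.2) units [-12.02  -0.42   2.66]
```

View pics/w1.png

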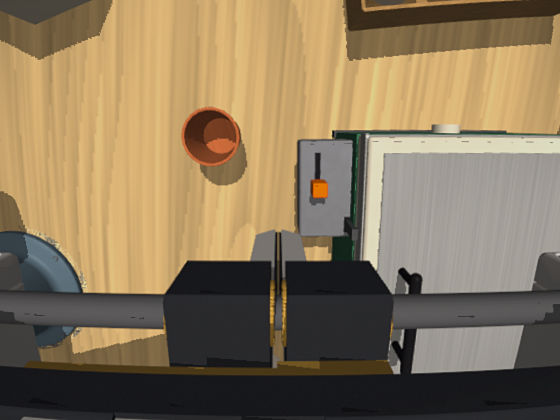

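Wrist view: knob (319,187), latch case, cup (210,135) and the handle right of the fingers (about (410,320)). On to the keys.

```bash

python3 -m creep '[[-1,0,0,0,0,0,0],[-1,0,0,0,0,0,0],[-1,0,0.1,0,0,0,0],[-1,0,0.2,0,0,0,0],[-1,0,0.2,0,0,0,0],[-1,0,0.2,0,0,0,0],[-1,0,0.2,0,0,0,0],[-1,0,0.2,0,0,0,0],[-1,0,0.2,0,0,0,0],[-1,0,0.2,0,0,0,0]]'
python3 -m creep '[[-1,0,0.1,0,0,-0.05,0],[-1,0,0,0,0,0,0],[-1,0,0,0,0,0,0],[-1,0,0,0,0,0,0],[-0.5,0,0,0,0,0,0],[-0.5,-0.1,0,0,0,0,0],[0,0,0,0,0,0,0],[0,0,0,0,0,0,0],[0,0,0,0,0,0,0],[0,0,0,0,0,0,0]]'
python3 -c "
from h import *
c=r.calibration('wrist')
im=r.snapshot('wrist');cv2.imwrite('pics/w2.png',im[:,:,::-1])
hs=cv2.cvtColor(im,cv2.COLOR_RGB2HSV)
for k,lo,hi in(('blue',(100,120,50),(130,255,255)),('yellow',(20,150,120),(33,255,255)),('green',(45,120,50),(85,255,255)),('red',(0,170,70),(5,255,255))):
    n,l,st,ce=cv2.connectedComponentsWithStats(cv2.inRange(hs,lo,hi))
    for i in range(1,n):
        if st[i,4]>150: print(k,ce[i].round(1),st[i],ray('wrist',ce[i],.072,c).round(4))
go((.521,-.265,.1))"
```

```text
time: 3.9
tool_pos: [0.4493, -0.1641, 0.2449]
tcp_rot: [0.676, 0.737, 0.0, -0.0]
wrist_force: [1.4, 0.1, 1.2]
width: 0.0005
gripper_force: 0.0
time: 5.15
tool_pos: [0.4642, -0.362, 0.2416]
tcp_rot: [0.673, 0.74, 0.0, 0.0]
wrist_force: [0.3, -0.3, -0.1]
width: 0.0005
gripper_force: 0.0
blue [339.  105.2] [326  92  27  27 565] [ 0.517 -0.267  0.072]
yellow [508.6  76.3] [ 476   36   66   81 3749] [ 0.691  -0.2174  0.072 ]
yellow [339.9 166.3] [328 154  25  26 507] [ 0.5261 -0.3292  0.072 ]
green [281.6 107.9] [269  95  26  27 543] [ 0.4586 -0.2754  0.072 ]
red [284.4 169.1] [273 157  24  25 483] [ 0.4677 -0.3378  0.072 ]
t 5.2 p [ 0.4642 -0.3621  0.2416] F [ 0.6 -0.7  0.2] turn/.15 [0.   0.   0.03]
 -> (0.521, -0.265, 0.1) units [2.28 1.64 3.54]
```

View pics/w2.png

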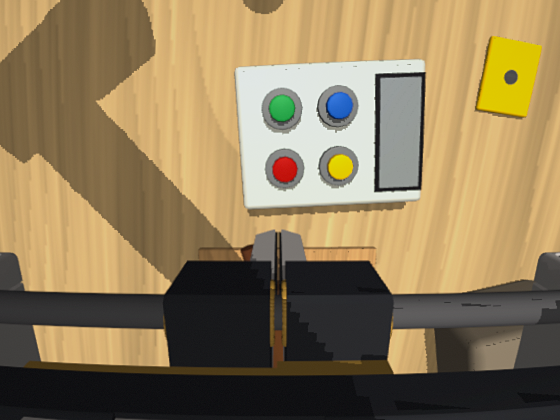

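Wrist view shows the keys: blue (339,105), yellow (340,166), green (282,108), red (284,169). All three cameras agree to about 4 mm, so I use their mean.

```bash
python3 -c "
from h import *
go((.5195,-.2655,.09),(.5195,-.2655,.065))"
python3 -m creep '[[0.5,0.4,0.6,0,0,0.03,0],[0.5,0.4,0.6,0,0,0,0],[0.5,0.4,0.6,0,0,0,0],[0.4,0.3,0.6,0,0,0,0],[0.36,0.1,0.6,0,0,0,0],[0,0,0.4,0,0,0,0],[0,0,0.3,0,0,0,0],[0,0,0.1,0,0,0,0],[0,0,0,0,0,0,0],[0,0,0,0,0,0,0]]'
python3 -c "
from h import *
go((.5195,-.2655,.065))"
```

```text
t 5.2 p [ 0.4642 -0.3621  0.2416] F [ 0.6 -0.7  0.2] turn/.15 [0.   0.   0.03]
 -> (0.5195, -0.2655, 0.09) units [2.27 1.61 3.79]
 -> (0.5195, -0.2655, 0.065) units [ 0.   -0.    0.62]
time: 6.45
tool_pos: [0.52, -0.2674, 0.0903]
tcp_rot: [0.675, 0.738, 0.0, 0.001]
wrist_force: [0.9, -0.5, 0.4]
width: 0.0004
gripper_force: 0.0
t 6.45 p [ 0.52   -0.2674  0.0903] F [ 0.9 -0.5  0.4] turn/.15 [ 0.01  0.01 -0.  ]
 -> (0.5195, -0.2655, 0.065) units [ 0.05 -0.01  0.63]
```

```bash

python3 -m creep '[[0.04,0,0.2,0,0,0,0],[0,0,0.2,0,0,0,0],[0,0,0.1,0,0,0,0],[0,0,0.08,0,0,0,0],[0,0,0.05,0,0,0,0],[0,0,0.03,0,0,0,0],[0,0,0,0,0,0,0],[0,0,0,0,0,0,0],[0,0,0,0,0,0,0],[0,0,0,0,0,0,0]]'
```

```text
time: 7.7
tool_pos: [0.5194, -0.2651, 0.066]
tcp_rot: [0.674, 0.738, -0.0, -0.001]
wrist_force: [-9.0, 5.6, 19.6]
width: 0.0003
gripper_force: 10.0
```

```bash

python3 -m creep '[[0,0,-0.3,0,0,0,0],[0,0,-0.32,0,0,0,0],[0,0,0,0,0,0,0],[-0.5,0.05,0,0,0,0,0],[-0.57,0.05,0,0,0,0,0],[-0.5,0,0,0,0,0,0],[0,0,0,0,0,0,0],[0,0,0,0,0,0,0],[0,0,0,0,0,0,0],[0,0,0,0,0,0,0]]'
python3 -c "
from h import *
go((.529,-.3275,.064))"
```

```text
time: 8.95
tool_pos: [0.5291, -0.3268, 0.0879]
tcp_rot: [0.674, 0.738, 0.0, -0.0]
wrist_force: [-0.5, 0.2, 0.0]
width: 0.0004
gripper_force: 0.0
t 8.95 p [ 0.5291 -0.3268  0.0879] F [-0.5  0.2  0. ] turn/.15 [-0. -0.  0.]
 -> (0.529, -0.3275, 0.064) units [-0.02 -0.    0.6 ]
```

```bash

python3 -m creep '[[0,0,0.2,0,0,0,0],[0,0,0.15,0,0,0,0],[0,0,0.1,0,0,0,0],[0,0,0.08,0,0,0,0],[0,0,0.05,0,0,0,0],[0,0,0.02,0,0,0,0],[0,0,0,0,0,0,0],[0,0,0,0,0,0,0],[0,0,0,0,0,0,0],[0,0,0,0,0,0,0]]'
python3 -c "
from h import *
p=r.observe()['tool_pos']
go((p[0],p[1],.09),(.461,-.2735,.09),(.461,-.2735,.064))"
```

```text
time: 10.2
tool_pos: [0.5289, -0.327, 0.066]
tcp_rot: [0.674, 0.738, -0.0, -0.001]
wrist_force: [-7.0, 5.6, 15.2]
width: 0.0001
gripper_force: 7.5
t 10.2 p [ 0.5289 -0.327   0.066 ] F [-7.   5.6 15.2] turn/.15 [-0.01 -0.01  0.  ]
 -> (np.float64(0.5289057554044954), np.float64(-0.3270449345991514), 0.09) units [ 0.  -0.  -0.6]
 -> (0.461, -0.2735, 0.09) units [ 1.49 -1.57  0.  ]
 -> (0.461, -0.2735, 0.064) units [-0.    0.    0.65]
```

```bash

python3 -m creep '[[0,0,-0.3,0,0,0,0],[0,0,-0.35,0,0,0,0],[0,0,0,0,0,0,0],[0.5,-0.5,0,0,0,0,0],[0.5,-0.57,0,0,0,0,0],[0.49,-0.5,0,0,0,0,0],[0,0,0,0,0,0,0],[0,0,0,0,0,0,0],[0,0,0,0,0,0,0],[0,0,0,0,0,0,0]]'
python3 -c "
from h import *
go((.461,-.2735,.064))"
```

```text
time: 11.45
tool_pos: [0.4616, -0.2741, 0.0899]
tcp_rot: [0.675, 0.738, 0.0, 0.0]
wrist_force: [-0.1, -0.1, -0.7]
width: 0.0004
gripper_force: 0.0
t 11.45 p [ 0.4616 -0.2741  0.0899] F [-0.1 -0.1 -0.7] turn/.15 [ 0.  0. -0.]
 -> (0.461, -0.2735, 0.064) units [ 0.02 -0.01  0.65]
```

```bash

python3 -m creep '[[0,0,0.2,0,0,0,0],[0,0,0.2,0,0,0,0],[0,0,0.1,0,0,0,0],[0,0,0.08,0,0,0,0],[0,0,0.05,0,0,0,0],[0,0,0.02,0,0,0,0],[0,0,0,0,0,0,0],[0,0,0,0,0,0,0],[0,0,0,0,0,0,0],[0,0,0,0,0,0,0]]'
python3 -c "
from h import *
p=r.observe()['tool_pos']
go((p[0],p[1],.29),(.45,0.02,.29),(.548,.128,.29))"
```

```text
time: 12.7
tool_pos: [0.4611, -0.2735, 0.066]
tcp_rot: [0.674, 0.738, -0.0, -0.001]
wrist_force: [-6.9, 4.7, 16.8]
width: 0.0004
gripper_force: 8.6
t 12.7 p [ 0.4611 -0.2735  0.066 ] F [-6.9  4.7 16.8] turn/.15 [-0.01 -0.01  0.  ]
 -> (np.float64(0.4610507680583765), np.float64(-0.2735177534319552), 0.29) units [ 0.01 -0.01 -5.6 ]
 -> (0.45, 0.02, 0.29) units [7.33 0.39 0.01]
 -> (0.548, 0.128, 0.29) units [ 2.47  2.68 -0.  ]
```

```bash

python3 -m creep '[[0,0,-0.4,0,0,0,0],[0,0,-0.7,0,0,0,0],[0,0,-0.9,0,0,0,0],[0.4,0,-0.9,0,0,0,0],[0.8,0,-0.9,0,0,0,0],[1,0,-0.9,0,0,0,0],[1,0,-0.9,0,0,0,0],[1,0.1,0,0,0,0,0],[1,0.1,0,0,0,0,0],[1,0.1,0,0,0,0,0]]'
python3 -m creep '[[0.6,0.3,0,0,0,0,30],[0.3,0.2,0,0,0,0,30],[0,0,0,0,0,0,30],[0,0,0,0,0,0,30],[0,0,0,0,0,0,30],[0,0,0,0,0,0,30],[0,0,0,0,0,0,30],[0,0,0,0,0,0,30],[0,0,0,0,0,0,30],[0,0,0,0,0,0,30]]'
python3 -c "
from h import *
c=r.calibration('wrist')
im=r.snapshot('wrist');cv2.imwrite('pics/w3.png',im[:,:,::-1])
go((.548,.128,.29))"
```

```text
time: 13.95
tool_pos: [0.4507, -0.0243, 0.2881]
tcp_rot: [0.675, 0.738, 0.0, 0.0]
wrist_force: [-0.2, 0.1, -0.6]
width: 0.0006
gripper_force: 0.0
time: 15.2
tool_pos: [0.4675, 0.0121, 0.2879]
tcp_rot: [0.675, 0.738, 0.0, 0.0]
wrist_force: [0.2, -0.5, 0.8]
width: 0.03
gripper_force: 0.0
t 15.25 p [0.4675 0.0122 0.2879] F [-0.4 -0.6 -1.1] turn/.15 [-0.  0.  0.]
 -> (0.548, 0.128, 0.29) units [ 2.7   2.26 -0.05]
```

View pics/w3.png

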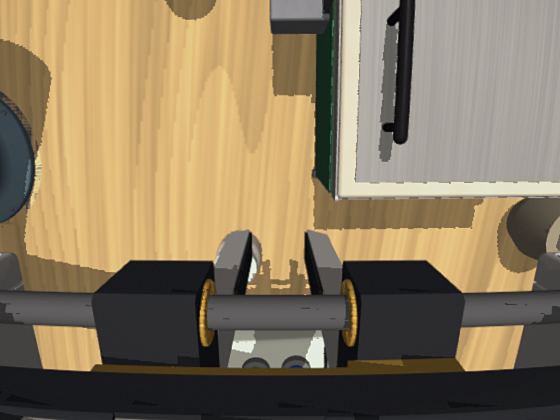

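Wrist view: bar runs from its near end (400,142) up past (408,0); the lid's front-right corner is at (338,198).

```bash
python3 -c "
from h import *
a=ray('wrist',(400.5,140),.216);b=ray('wrist',(408,10),.216);print(a,b,np.arctan2(-(b-a)[0],(b-a)[1]))
y=np.array([-np.sin(.085),np.cos(.085)]);x=np.array([y[1],-y[0]])
print('mid',a[:2]+.05*y)
c=ray('wrist',(338,198),.181);print('corner',c,'mid',c[:2]+.04*x+.105*y)
"
```

```text
[0.55358616 0.07815775 0.216     ] [0.54492451 0.1694441  0.216     ] 0.09460117428747444
mid [0.54934128 0.12797724]
corner [0.51912026 0.02247937 0.181     ] mid [0.55006159 0.13049619]
```

```bash

python3 -m creep '[[0.5,0.4,0,0,0,0,40],[0.7,0.6,0,0,0,0,40],[0.7,0.6,0,0,0,0,40],[0.5,0.4,0,0,0,0,40],[0.3,0.28,0,0,0,0,40],[0,0,0,0,0,0,40],[0,0,0.4,0,0,0,40],[0,0,0.4,0,0,0,40],[0,0,0.2,0,0,0,40],[0,0,0,0,0,0,40]]'
python3 -c "
from h import *
go((.549,.129,.2))"
```

```text
time: 16.5
tool_pos: [0.548, 0.1276, 0.2467]
tcp_rot: [0.675, 0.738, -0.001, -0.001]
wrist_force: [0.1, -1.5, -0.3]
width: 0.0398
gripper_force: 0.0
t 16.5 p [0.548  0.1276 0.2467] F [ 0.1 -1.5 -0.3] turn/.15 [-0.01 -0.   -0.  ]
 -> (0.549, 0.129, 0.2) units [0.03 0.03 1.17]
```

```bash

python3 -m creep '[[0,0.03,0.3,0,0,0,40],[0,0,0.4,0,0,0,40],[0,0,0.3,0,0,0,40],[0,0,0.15,0,0,0,40],[0,0,0,0,0,0,40],[0,0,0,0,0,0,0],[0,0,0,0,0,0,0],[0,0,0,0,0,0,0],[0,0,0,0,0,0,0],[0,0,0,0,0,0,0]]' 15
python3 -c "
from h import *
go((.549,.129,.2))"
```

```text
time: 17.75
tool_pos: [0.5498, 0.128, 0.2022]
tcp_rot: [0.675, 0.738, -0.0, -0.0]
wrist_force: [-2.6, -0.3, 2.7]
width: 0.0102
gripper_force: 15.0
t 17.75 p [0.5498 0.128  0.2022] F [-2.6 -0.3  2.7] turn/.15 [-0.  0.  0.]
 -> (0.549, 0.129, 0.2) units [ 0.03 -0.02  0.05]
```

```bash

python3 -m creep '[[0,0.015,-0.05,0,0,0,0],[0,0.015,-0.05,0,0,0,0],[0,0.015,-0.05,0,0,0,0],[0,0.015,-0.05,0,0,0,0],[0,0.015,-0.05,0,0,0,0],[0,0.015,-0.05,0,0,0,0],[0,0.01,-0.03,0,0,0,0],[0,0,0,0,0,0,0],[0,0,0,0,0,0,0],[0,0,0,0,0,0,0]]' 25
python3 -c "
from h import *
go((.549,.129,.2))"
```

```text
time: 19.0
tool_pos: [0.5526, 0.1283, 0.211]
tcp_rot: [0.675, 0.738, -0.001, -0.001]
wrist_force: [7.5, 1.5, -21.8]
width: 0.0099
gripper_force: 25.0
t 19.0 p [0.5526 0.1283 0.211 ] F [  7.5   1.5 -21.8] turn/.15 [-0.03 -0.   -0.  ]
 -> (0.549, 0.129, 0.2) units [ 0.03 -0.09  0.28]
```

Caught: it stopped dead after about 9 mm at 22 N. Now I let it down, release, and go to the knob.

```bash

python3 -m creep '[[0,-0.02,0.08,0,0,0,0],[0,-0.02,0.08,0,0,0,0],[0,-0.03,0.08,0,0,0,0],[0,-0.03,0.08,0,0,0,0],[0,0,0,0,0,0,0],[0,0,0,0,0,0,40],[0,0,0,0,0,0,40],[0,0,0,0,0,0,40],[0,0,-0.2,0,0,0,40],[0,0,-0.4,0,0,0,40]]' 15
python3 -c "
from h import *
go((.549,.128,.29),(.462,.2115,.29),(.462,.2115,.136))"
```

```text
time: 20.25
tool_pos: [0.5496, 0.128, 0.2267]
tcp_rot: [0.675, 0.738, -0.0, -0.0]
wrist_force: [0.7, 0.6, -0.3]
width: 0.0399
gripper_force: 0.0
t 20.25 p [0.5496 0.128  0.2267] F [ 0.7  0.6 -0.3] turn/.15 [-0.01 -0.   -0.  ]
 -> (0.549, 0.128, 0.29) units [ 0.   -0.02 -1.58]
 -> (0.462, 0.2115, 0.29) units [ 2.27 -1.98  0.  ]
 -> (0.462, 0.2115, 0.136) units [-0.    0.    3.85]
```

```bash

python3 -m creep '[[0,0,-0.6,0,0,0,40],[0,0,-0.6,0,0,0,40],[0,0,-0.3,0,0,0,0],[0.5,-0.5,0,0,0,0,0],[0.7,-0.6,0,0,0,0,0],[0.7,-0.6,0,0,0,0,0],[0.37,-0.28,0,0,0,0,0],[0,0,0,0,0,0,0],[0,0,0,0,0,0,0],[0,0,0,0,0,0,0]]'
python3 -c "
from h import *
cv2.imwrite('pics/w4.png',r.snapshot('wrist')[:,:,::-1])
im=cv2.imread('pics/w4.png')[:,:,::-1].copy()
hs=cv2.cvtColor(im,cv2.COLOR_RGB2HSV);n,l,st,ce=cv2.connectedComponentsWithStats(cv2.inRange(hs,(5,200,180),(16,255,255)))
for i in range(1,n):
    if st[i,4]>80: print(st[i],ce[i],ray('wrist',ce[i],.154))
go((.462,.2115,.136))"
```

```text
time: 21.5
tool_pos: [0.4634, 0.2106, 0.2861]
tcp_rot: [0.675, 0.738, -0.0, -0.0]
wrist_force: [0.6, 0.3, 0.6]
width: 0.0002
gripper_force: 0.0
[268 157  15  16 237] [275.01687764 164.58227848] [0.45652754 0.24276748 0.154     ]
t 21.55 p [0.4634 0.2107 0.2861] F [-0.2 -0.8  1. ] turn/.15 [-0.    0.   -0.01]
 -> (0.462, 0.2115, 0.136) units [ 0.02 -0.03  3.75]
```

View pics/w4.png

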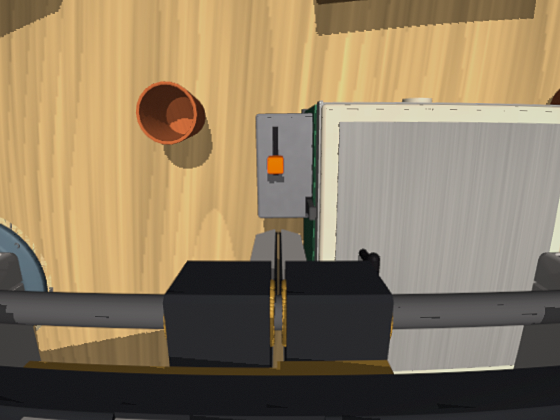

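Wrist view: knob still home at (275,164), strike at (309,208) just off the fingers' path, cup clear at (170,112). I descend beside the knob.

```bash

python3 -m creep '[[0,-0.1,0.4,0,0,0,0],[0,0,0.6,0,0,0,0],[0,0,0.6,0,0,0,0],[0,0,0.6,0,0,0,0],[0,0,0.6,0,0,0,0],[0,0,0.4,0,0,0,0],[0,0,0.3,0,0,0,0],[0,0,0.2,0,0,0,0],[0,0,0,0,0,0,0],[0,0,0,0,0,0,0]]'
python3 -c "
from h import *
go((.459,.2115,.137))"
```

```text
time: 22.8
tool_pos: [0.4593, 0.2111, 0.1389]
tcp_rot: [0.675, 0.738, 0.001, 0.0]
wrist_force: [0.3, 0.2, -0.2]
width: 0.0004
gripper_force: 0.0
t 22.8 p [0.4593 0.2111 0.1389] F [ 0.3  0.2 -0.2] turn/.15 [ 0.01 -0.    0.  ]
 -> (0.459, 0.2115, 0.137) units [ 0.01 -0.01  0.05]
```

```bash

python3 -m creep '[[0.1,0,0.03,0,0,0,0],[0.1,0,0,0,0,0,0],[0.1,0,0,0,0,0,0],[0.1,0,0,0,0,0,0],[0.1,0,0,0,0,0,0],[0.1,0,0,0,0,0,0],[0.1,0,0,0,0,0,0],[0.1,0,0,0,0,0,0],[0,0,0,0,0,0,0],[0,0,0,0,0,0,0]]'
python3 -m creep '[[0.05,0,0,0,0,0,0],[0.05,0,0,0,0,0,0],[0.04,0,0,0,0,0,0],[0.04,0,0,0,0,0,0],[0,0,0,0,0,0,0],[0,0,0,0,0,0,0],[0,0,0,0,0,0,0],[0,0,0,0,0,0,0],[0,0,0,0,0,0,0],[0,0,0,0,0,0,0]]'
```

```text
time: 24.05
tool_pos: [0.4559, 0.2431, 0.137]
tcp_rot: [0.675, 0.738, 0.0, -0.0]
wrist_force: [0.4, -0.3, 0.4]
width: 0.0005
gripper_force: 0.4
time: 25.3
tool_pos: [0.4557, 0.2464, 0.1369]
tcp_rot: [0.674, 0.738, -0.003, 0.003]
wrist_force: [-0.3, -15.5, 3.6]
width: 0.0005
gripper_force: 8.4
```

```bash

python3 -m creep '[[0.03,0,0,0,0,0,0],[0.03,0,0,0,0,0,0],[0,0,0,0,0,0,0],[0,0,0,0,0,0,0],[0,0,0,0,0,0,0],[-0.1,0,0,0,0,0,0],[-0.1,0,0,0,0,0,0],[-0.1,0,0,0,0,0,0],[0,0,0,0,0,0,0],[0,0,0,0,0,0,0]]'
python3 -m creep '[[0,0,-0.4,0,0,0,0],[0,0,-0.6,0,0,0,0],[0,0,-0.7,0,0,0,0],[0,0,-0.7,0,0,0,0],[0,0,-0.7,0,0,0,0],[-0.4,0,-0.6,0,0,0,0],[-0.6,0,-0.2,0,0,0,0],[0,0,0,0,0,0,0],[0,0,0,0,0,0,0],[0,0,0,0,0,0,0]]'
python3 -c "
from h import *
im=r.snapshot('wrist');cv2.imwrite('pics/w5.png',im[:,:,::-1])
hs=cv2.cvtColor(im,cv2.COLOR_RGB2HSV);n,l,st,ce=cv2.connectedComponentsWithStats(cv2.inRange(hs,(5,200,180),(16,255,255)))
for i in range(1,n):
    if st[i,4]>80: print(st[i],ce[i],ray('wrist',ce[i],.154))
go((.549,.128,.29),(.549,.128,.2015))"
```

```text
time: 26.55
tool_pos: [0.4561, 0.2408, 0.137]
tcp_rot: [0.674, 0.738, 0.0, -0.0]
wrist_force: [-0.0, -0.4, 0.2]
width: 0.0006
gripper_force: 0.0
time: 27.8
tool_pos: [0.4594, 0.2011, 0.2926]
tcp_rot: [0.674, 0.738, -0.0, -0.0]
wrist_force: [0.2, -0.4, -0.4]
width: 0.0006
gripper_force: 0.0
[273 125  15  15 218] [279.94495413 132.14678899] [0.45428632 0.2635349  0.154     ]
t 27.85 p [0.4593 0.2011 0.2925] F [ 0.6  0.1 -0.2] turn/.15 [-0.01 -0.    0.01]
 -> (0.549, 0.128, 0.29) units [-2.02  2.07  0.06]
 -> (0.549, 0.128, 0.2015) units [-0.    0.    2.21]
```

View pics/w5.png

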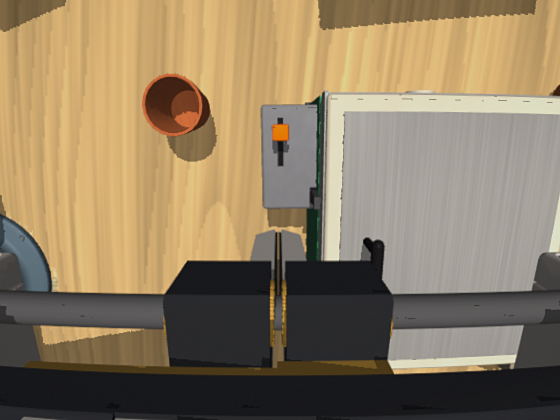

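The knob now sits at (280,132), about 21 mm left of home at 15 N or more, so it is at its stop. Back to the handle.

```bash

python3 -m creep '[[-0.4,0.4,0,0,0,0,40],[-0.6,0.6,0,0,0,0,40],[-0.6,0.6,0,0,0,0,40],[-0.42,0.47,0,0,0,0,40],[0,0,0.2,0,0,0,40],[0,0,0.4,0,0,0,40],[0,0,0.4,0,0,0,40],[0,0,0.3,0,0,0,40],[0,0,0,0,0,0,40],[0,0,0,0,0,0,40]]'
python3 -c "
from h import *
go((.5495,.128,.2025))"
```

```text
time: 29.1
tool_pos: [0.5497, 0.1277, 0.2416]
tcp_rot: [0.674, 0.738, 0.0, 0.0]
wrist_force: [-0.5, 0.5, 1.3]
width: 0.04
gripper_force: 0.0
t 29.1 p [0.5497 0.1277 0.2416] F [-0.5  0.5  1.3] turn/.15 [0.01 0.   0.  ]
 -> (0.5495, 0.128, 0.2025) units [ 0.01 -0.    0.98]
```

```bash

python3 -m creep '[[0,0,0.3,0,0,0,40],[0,0,0.4,0,0,0,40],[0,0,0.25,0,0,0,40],[0,0,0.03,0,0,0,40],[0,0,0,0,0,0,0],[0,0,0,0,0,0,0],[0,0,0,0,0,0,0],[0,0,0,0,0,0,0],[0,0,0,0,0,0,0],[0,0,0,0,0,0,0]]' 20
python3 -m creep '[[0,0.04,-0.11,0,0,0,0],[0,0.04,-0.11,0,0,0,0],[0,0.04,-0.11,0,0,0,0],[0,0.04,-0.1,0,0,0,0],[0,0.05,-0.1,0,0,0,0],[0,0.05,-0.1,0,0,0,0],[0,0,0,0,0,0,0],[0,0,0,0,0,0,0],[0,0,0,0,0,0,0],[0,0,0,0,0,0,0]]'
python3 -c "
from h import *
go((.549,.128,.2025))"
```

```text
time: 30.35
tool_pos: [0.5497, 0.1276, 0.2023]
tcp_rot: [0.675, 0.738, 0.0, 0.0]
wrist_force: [-0.3, -0.8, 2.2]
width: 0.0103
gripper_force: 20.0
time: 31.6
tool_pos: [0.5592, 0.1285, 0.2269]
tcp_rot: [0.675, 0.738, -0.001, -0.001]
wrist_force: [-3.8, -0.3, -2.7]
width: 0.0102
gripper_force: 20.0
t 31.6 p [0.5592 0.1285 0.2269] F [-3.8 -0.3 -2.7] turn/.15 [-0.01 -0.    0.  ]
 -> (0.549, 0.128, 0.2025) units [ 0.01 -0.25  0.61]
```

The lid is free (about 3 N at 25 mm of lift). I carry on along the arc.

```bash

python3 -m creep '[[0,0.1,-0.2,0,0,0,0],[0,0.11,-0.2,0,0,0,0],[0,0.12,-0.195,0,0,0,0],[0,0.13,-0.19,0,0,0,0],[0,0.137,-0.184,0,0,0,0],[0,0.145,-0.177,0,0,0,0],[0,0.153,-0.171,0,0,0,0],[0,0.16,-0.165,0,0,0,0],[0,0.167,-0.157,0,0,0,0],[0,0.17,-0.15,0,0,0,0]]'
python3 -c "
from h import *
s=r.observe();print(s['width'],s['gripper_force'])
go((.549,.128,.2025))"
```

```text
time: 32.85
tool_pos: [0.6152, 0.1341, 0.3018]
tcp_rot: [0.674, 0.738, 0.0, -0.0]
wrist_force: [-9.0, 1.3, 5.4]
width: 0.0104
gripper_force: 20.0
0.010395999487540112 19.988348186016083
t 32.85 p [0.6152 0.1341 0.3018] F [-9.   1.3  5.4] turn/.15 [ 0.   -0.01  0.  ]
 -> (0.549, 0.128, 0.2025) units [-0.   -1.66  2.48]
```

```bash

python3 -m creep '[[0,0.18,-0.14,0,0,0,0],[0,0.186,-0.13,0,0,0,0],[0,0.192,-0.12,0,0,0,0],[0,0.197,-0.115,0,0,0,0],[0,0.2,-0.105,0,0,0,0],[0,0.207,-0.1,0,0,0,0],[0,0.21,-0.09,0,0,0,0],[0,0,0,0,0,0,0],[0,0,0,0,0,0,0],[0,0,0,0,0,0,0]]'
python3 -c "
from h import *
s=r.observe();print(s['width'],s['gripper_force'])
p=s['tool_pos'];dx=(p[0]-.5497)*.996+(p[1]-.1276)*.09;dz=p[2]-.2023
print(dx,dz,np.degrees(np.arctan2(.065+dz,.2-dx))-18)
cv2.imwrite('pics/s6.png',r.snapshot('scene')[:,:,::-1])
im=r.snapshot('top');cv2.imwrite('pics/s7.png',im[:,:,::-1])
go((.549,.128,.2025))"
```

```text
time: 34.1
tool_pos: [0.6711, 0.1393, 0.3352]
tcp_rot: [0.674, 0.738, 0.003, 0.002]
wrist_force: [-5.2, 2.1, 6.7]
width: 0.0105
gripper_force: 20.0
0.010471279418635272 20.024574995040894
0.12192980334233947 0.13290844816978922 50.47193966256452
t 34.2 p [0.671  0.1393 0.3352] F [-4.1  1.3  6.5] turn/.15 [ 0.04 -0.01  0.  ]
 -> (0.549, 0.128, 0.2025) units [-0.01 -3.08  3.3 ]
```

View pics/s6.png

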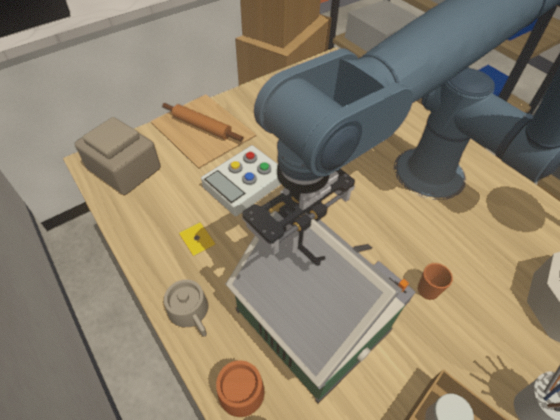

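Scene view: lid raised with the gripper on its bar around (305,245), knob at (404,285), and the cup and rib where they were. The top picture gives a check on the opening and the jar.

View pics/s7.png

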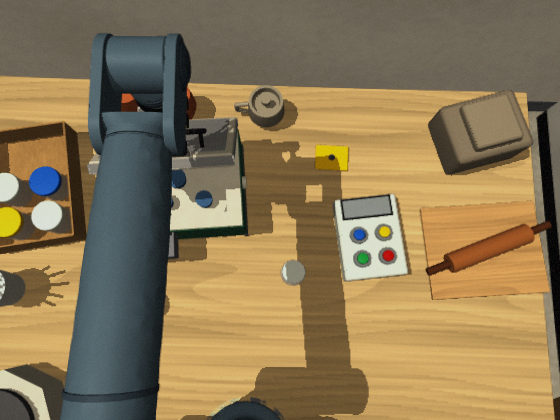

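Top view: the kiln is open with its contents showing at (190,190), the bar end is at (200,130), and the jar (293,271) and rib (332,157) are unmoved. The lid is at about 50 degrees.

```bash
python3 -c "
from workcell import r
print(r.sign_off())"
```

```text
the job is handed in; nothing more can be done
None
```

I pressed blue, yellow and green in that order, found the lid caught on the first tug, freed it with the knob, and handed the job in holding the lid open at about 50 degrees, with the cup, jar and rib still in place.

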